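# Lock the red plug's cam coupler on the leak-test bench

## Task

Two upright cam couplers stand on the assembly bench, each with a grooved plug already pushed home in its mouth and both brass cam arms raised. On the coupler that holds the red plug, swing the two cam arms down together, not one after the other, until both lie fully home against the coupler's body, and leave the plug seated. Do not touch the coupler with the black plug.

Things in the scene. Friction and masses are not known exactly. Their poses are not given: they have to be found in the camera images.
- red_coupler: Fixed coupler to lock, holds the red plug: aluminium cup, 43 mm across, mouth up, rim at z 122 mm, on a pipe over a dark foot plate 100 x 100 x 14 mm; small gauge at +x (to x 55, z 52 mm). Origin: centre of the foot's underside, z up. Brass cam arms pivot at (0, +/-23, 115) mm about x, swing in the y-z plane, reach 60 mm. Raised: tips to 85 mm from the axis, z to 157 mm. Locked: 59 mm over both.
- cam_left (a joint): Cam arm at the red coupler's +y side, 7 mm thick, 14 to 22 mm wide, rad: 0 = locked, hanging straight down beside the body; 1.57 = level, outward; 2.3 = most raised. Starts 1.75 to 2.2. Stays where left: some 4 to 5 N at 20 mm from the pivot moves it. Fingers 75 mm or more apart along the coupler's y, lowered to tips 30 mm below the pivots, push both arms down; closing them swings both home.
- cam_right (a joint): The same brass cam arm at the red coupler's -y side, rad: 0 = locked, hanging straight down, its end 55 mm above the bench; 1.57 = level, outward; 2.3 = most raised. Starts 1.75 to 2.2.
- red_plug: Loose red grooved plug (the adapter), about 120 g, flange 40 mm across, 39 mm tall, standing in the red coupler's cup with 1.5 mm of play all round. Origin: centre of its underside, z up. Seated, the origin is 94 mm and its top 133 mm above the bench, so 18 mm above the arm pivots.
- black_coupler: A second, identical coupler with a black plug, its arms raised too: leave it alone. Origin: centre of the foot plate's underside, same axes and offsets. Its axis is 240 mm or more from the red one's.
Not all that is in view belongs to the job. Leave any green, turquoise or white look-alike of the red_plug alone.

How it is judged:
At the end, for the whole second after the job is handed in: Both cam arms of the red coupler are within 0.26 rad (15 degrees) of hanging straight down, and the red plug is still seated in the cup: within 10 mm of its axis, not lifted more than 8 mm, tilted less than 0.2 rad (value of joint each of cam_left, cam_right below 0.26 rad and z of red_plug in the frame of red_coupler between 0.085 and 0.102 m and horizontal distance between red_plug and red_coupler below 0.01 m and angle between red_plug's own z axis and vertical below 0.2 rad); the robot touches nothing.
It fails at once if one arm of the red coupler is nearly down (under 0.4 rad) while the other is still up (over 1.4 rad): they must come down together ((value of joint cam_left below 0.4 rad and value of joint cam_right above 1.4 rad) or (value of joint cam_right below 0.4 rad and value of joint cam_left above 1.4 rad)).
It fails at once if the coupler with the black plug is touched with more than 2 N (contact force between any of the fingers, the arm and black_coupler above 2 N).
It also fails if it takes over 29 s, if anything falls off the work surface, if the arm or the gripper's body presses on something with over 40 N, if the wrist force passes 120 N, or if a joint passes its speed limit or range.

## Robot

A 7-joint arm with a two-finger parallel gripper is mounted at the origin on the work surface. World frame = base frame: x ahead of the robot, y to its left, z up, the work surface at z = 0. Lengths are in m, angles in rad, forces in N, time in s.
With the tool pointing down it reaches from about 0.35 to 0.9 m from the base axis. Payload 19.9 kg.
Tool frame: the origin (TCP) lies at the very end of the fingers, on their centre line; the grasp point (between the pads) lies 19 mm behind it (manip.tcp_to_grasp is the distance from the TCP to the grasp point, in m); z points along the fingers, y is the line along which they close (so a half turn about z gives the same grasp; the last joint's range is limited). The gripper opens to 94 mm and grips with 3 to 60 N. Pads are 16 mm wide; open, the fingers measure 119 mm over their backs; the gripper's body (75 mm by 177 mm) begins 78 mm behind the grasp point.
Start: joints at [-1.387, 0.417, -0.01, 1.614, 0.005, 1.111, -0.053], TCP at [0.14, 0.609, 0.172] pointing down, gripper open.
Joint ranges: [-2.81, 2.81], [-0.39, 2.02], [-1.27, 1.25], [0.06, 2.57], [-1.19, 4.33], [0.19, 2], [-2.82, 2.82]. Speed limits (rad/s): [1.89, 1.89, 2.39, 2.39, 3.01, 3.01, 3.01].

## Interface

Orientations are given as a 3x3 rotation matrix whose columns are the frame's x, y, z axes.
In Python, from bench import get_obs, get_image, job, manip gives the robot as it stands.
- The arm moves only by the shell command python3 -m pendant 'ROWS' [FORCE]. ROWS is JSON, a list of rows, each a list of 7 numbers: the turn, a rotation vector about the tool's x, y, z in rad, then the shift along the tool's x, y, z in mm, then the opening, from -1 (shut) to 1 (fully open). A call has 1 to 5 rows; each row is the pose to reach, as a shift and turn from the pose commanded when the call began, along the tool's axes at that moment; what a row does not reach only later rows make up. A row lasts 1/8 s, in which the tool goes at most 62.5 mm and 10.7 degrees, less where a joint would pass 70% of its speed; a pose out of reach is approached as far as the arm can. A call with a gripper value outside its range is refused whole. The fingers move at their own pace and stop on an object; FORCE is the grip in N (left out, the last holds). Time passes only in rows, so rows that repeat a pose let the fingers close. It gives the time, the measured TCP pose, the force, the opening and the grip force at its end, in the units of the state.
- get_obs(): the state, without advancing time (a new reading comes with each control period).
- get_image(name): name is "scene" or "side" or "wrist"; returns a dict with "frame" (400x640x3 uint8, blue, green, red), "K" (3x3 intrinsics, pixels), "position" and "attitude" of the camera in the world. Camera axes: x right, y up, looking along -z (the intrinsics and any distortion apply to the point x, -y, -z); pixel columns grow to the right and rows downward; lengths in m; the calibration is good to about 2 mm. A picture is of the moment at which its call begins. There is no depth.
- job.job_done(): hands the job in; it is judged then, once.
The state is a dict: "t": time; "q": joint angles; "joint_velocities": joint speeds; "effort": joint torques, N m; "position": TCP position; "tcp_rot": TCP orientation; "contact_force": force on the tool from outside, world axes, zero at the start; "wrist_torque": the same for the moment, N m; "gripper_width": finger opening in m; "gripper_force": force on a finger pad.
Only numpy, scipy, OpenCV 4.12 (cv2) and the standard library are available. Lean on these libraries where they do the work, as an engineer would, in place of code of your own. Each camera call takes 0.05 s, during which the arm holds its last target. There are 200 camera calls.

## Working session

There is one attempt and no reset: what is moved stays moved. The work goes in short steps, Python scripts to look and compute and a shell command to move; the robot and the scene stay as the last step left them, time stands still between calls to the robot, and variables do not carry over. Pictures are saved under pics/ and viewed, at most 10 in all, crops included, and the job is handed in when it is done.

```bash
mkdir -p pics; ls
cat > h.py <<'E'
import numpy as np, cv2
from bench import get_obs, get_image
def grab(n,f):
    im=get_image(n); cv2.imwrite(f,im["frame"]); return im
def ray(im,u,v):
    K=np.array(im["K"]);d=np.linalg.inv(K)@[u,v,1.]
    R=np.array(im["attitude"]); return np.array(im["position"]),R@np.array([d[0],-d[1],-d[2]])
def onz(im,u,v,z):
    p,d=ray(im,u,v); return p+d*(z-p[2])/d[2]
E
python3 - <<'E'
from h import *
a=grab("scene","pics/a.png");b=grab("side","pics/b.png")
print(a.keys(),a["attitude"],a["position"],b["position"])
o=get_obs();print(o["t"],o["position"],o["tcp_rot"],o["gripper_width"])
np.savez("ims.npz",**{n+k:np.array(i[k]) for n,i in(("a",a),("b",b)) for k in("frame","K","position","attitude")})
E
```

```text
pics
dict_keys(['frame', 'K', 'position', 'attitude']) [[ 0.78913515 -0.51686773  0.33183349]
 [ 0.61417049  0.65717496 -0.43693899]
 [ 0.007767    0.54860625  0.83604477]] [ 0.79017718 -0.32992601  0.72281407] [0.47752129 0.47245498 0.57871428]
0.1 [0.1398412  0.60876999 0.17158879] [[-9.74620922e-01  2.23861631e-01 -1.71397170e-04]
 [ 2.23861684e-01  9.74620317e-01 -1.08794535e-03]
 [-7.65020565e-05 -1.09870356e-03 -9.99999393e-01]] 0.09389475091161446
```

View pics/a.png

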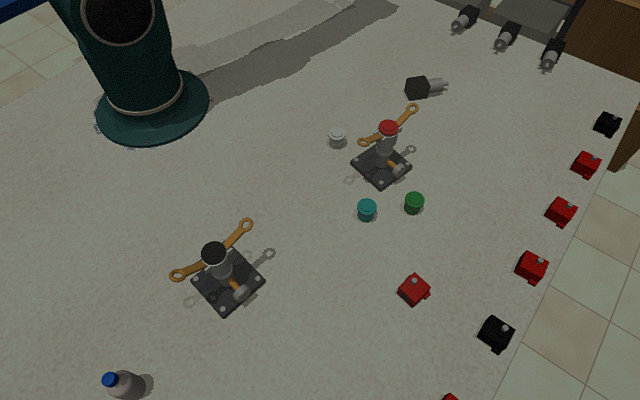

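View pics/b.png

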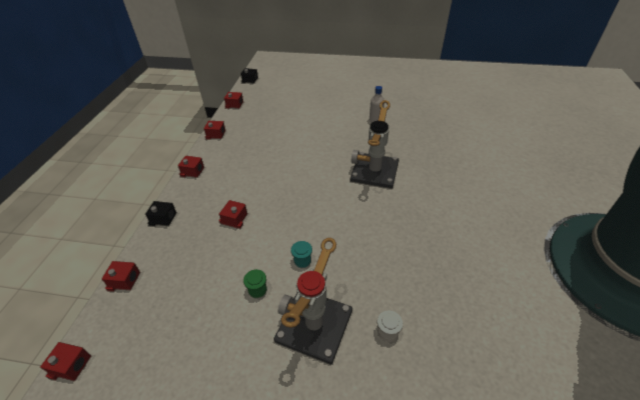

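Scene: the red plug is at (388,128), with arm ends near (415,108) and (363,142) and the foot at about (381,167). Side: the plug is at (311,284), with arm ends near (329,244) and (290,320). The black coupler is well away, at scene (214,253).

Run:
```python
from h import *
Z=np.load("ims.npz")
I={n:{k:Z[n+k] for k in("frame","K","position","attitude")} for n in "ab"}
box={"a":(340,95,430,200),"b":(260,225,365,370)}
for n,im in I.items():
    x0,y0,x1,y1=box[n]; s=cv2.cvtColor(im["frame"],cv2.COLOR_BGR2HSV)[y0:y1,x0:x1]
    H,S,V=cv2.split(s)
    red=(((H<6)|(H>172))&(S>150)&(V>60)).astype(np.uint8)
    ys,xs=np.nonzero(red); print(n,"red n",len(xs),onz(im,xs.mean()+x0,ys.mean()+y0,.129))
    br=((H>8)&(H<25)&(S>130)&(V>60)).astype(np.uint8)
    k,l,st,c=cv2.connectedComponentsWithStats(br)
    for i in range(1,k):
        if st[i,4]>20: print(" brass",st[i],c[i]+[x0,y0])
    V2=cv2.GaussianBlur(V,(3,3),0)
    dk=((V2<75)&(S<90)).astype(np.uint8)
    cs,_=cv2.findContours(dk,0,2); c=max(cs,key=cv2.contourArea)
    ap=cv2.approxPolyDP(cv2.convexHull(c),5,True)[:,0]+[x0,y0]
    P=np.array([onz(im,*p,.014)[:2] for p in ap]);print(ap.tolist(),P.round(3).tolist())
    q=cv2.minAreaRect(np.array([onz(im,*p,.014)[:2] for p in cv2.convexHull(c)[:,0]+[x0,y0]],dtype=np.float32));print(q)
def tri(pa,pb):
    (p,d),(q,e)=ray(I["a"],*pa),ray(I["b"],*pb)
    t=np.linalg.lstsq(np.c_[d,-e],q-p,rcond=None)[0];A=p+d*t[0];B=q+e*t[1];return ((A+B)/2).round(3),np.linalg.norm(A-B).round(4)
for pa in((413,109),(364,141)):
    for pb in((329,244),(291,319)): print(pa,pb,tri(pa,pb))
print(onz(I["a"],214,246,.133),onz(I["a"],410,87,.02))
```

```text
a red n 227 [0.55107158 0.18751388 0.129     ]
 brass [ 56   8  22  23 160] [406.2 114. ]
 brass [ 18  38  24  13 135] [369.18518519 139.12592593]
 brass [46 64 10  9 50] [390.38 162.98]
[[396, 136], [411, 168], [378, 190], [350, 162], [376, 141]] [[0.535, 0.275], [0.611, 0.216], [0.587, 0.122], [0.496, 0.146], [0.507, 0.233]]
((0.5559716820716858, 0.1993066966533661), (0.14201492071151733, 0.10754454135894775), 80.72735595703125)
b red n 530 [0.54918167 0.19248657 0.129     ]
 brass [ 54  13  22  36 259] [323.88803089 256.07722008]
 brass [ 22  73  27  29 374] [294.86096257 312.11229947]
[[324, 293], [351, 307], [331, 364], [274, 341], [281, 323]] [[0.541, 0.137], [0.493, 0.156], [0.512, 0.254], [0.605, 0.232], [0.601, 0.201]]
((0.5482938885688782, 0.19109094142913818), (0.11031188815832138, 0.10046328604221344), 76.94126892089844)
(413, 109) (329, 244) (array([0.557, 0.186, 0.198]), np.float64(0.0671))
(413, 109) (291, 319) (array([0.565, 0.253, 0.136]), np.float64(0.0036))
(364, 141) (329, 244) (array([0.535, 0.124, 0.133]), np.float64(0.003))
(364, 141) (291, 319) (array([0.542, 0.197, 0.061]), np.float64(0.0806))
[ 0.47403735 -0.20764188  0.133     ] [0.4764813  0.43095085 0.02      ]
```

```bash
python3 -m pendant '[[0,0,0,-40,-25,-40,1],[0,0,0,-90,-58,-80,1],[0,0,0,-140,-90,-80,1],[0,0,0,-190,-122,-80,1],[0,0,0,-240,-154,-80,1]]' && python3 -m pendant '[[0,0,0,-50,-32,0,1],[0,0,0,-100,-65,0,1],[0,0,0,-150,-97,0,1],[0,0,0,-200,-130,0,1],[0,0,0,-250,-162,0,1]]' && python3 -m pendant '[[0,0,0,0,0,0,1],[0,0,0,0,0,0,1],[0,0,0,0,0,0,1]]'
python3 -c "
from h import *
w=grab('wrist','pics/w.png');print(w['position'],w['attitude'],w['K'])
np.savez('w.npz',**{k:np.array(v) for k,v in w.items()})
o=get_obs();print(o['position'],o['tcp_rot'],o['q'])"
```

```text
t: 0.72
position: [0.3405, 0.4035, 0.2522]
tcp_rot: [[-0.975, 0.224, 0.0], [0.224, 0.975, 0.0], [-0.0, 0.0, -1.0]]
contact_force: [0.9, 0.8, 0.1]
gripper_width: 0.0937
gripper_force: 0.0
t: 1.35
position: [0.5477, 0.1899, 0.2521]
tcp_rot: [[-0.975, 0.224, -0.0], [0.224, 0.975, -0.0], [0.0, -0.0, -1.0]]
contact_force: [0.5, 0.5, -0.5]
gripper_width: 0.0939
gripper_force: 0.0
t: 1.72
position: [0.546, 0.1927, 0.2521]
tcp_rot: [[-0.975, 0.222, -0.0], [0.222, 0.975, 0.0], [0.0, 0.0, -1.0]]
contact_force: [-0.1, 0.2, 0.4]
gripper_width: 0.0937
gripper_force: 0.0
[0.48053764 0.20835591 0.46507371] [[ 2.21160552e-01 -9.47751431e-01 -2.29902667e-01]
 [ 9.75237260e-01  2.15058938e-01  5.15939824e-02]
 [ 5.44352835e-04 -2.35620201e-01  9.71845062e-01]] [[285.39048928   0.         319.46959413]
 [  0.         285.39048928 202.93722383]
 [  0.           0.           1.        ]]
[0.54606854 0.19260609 0.25222035] [[-9.75035377e-01  2.22049519e-01 -1.55860029e-04]
 [ 2.22049462e-01  9.75035352e-01  3.15323108e-04]
 [ 2.21986382e-04  2.72842550e-04 -9.99999938e-01]] [-0.66008644  0.27827794  0.33252952  1.64200556 -0.09541351  1.23729225
  1.03872798]
```

View pics/w.png

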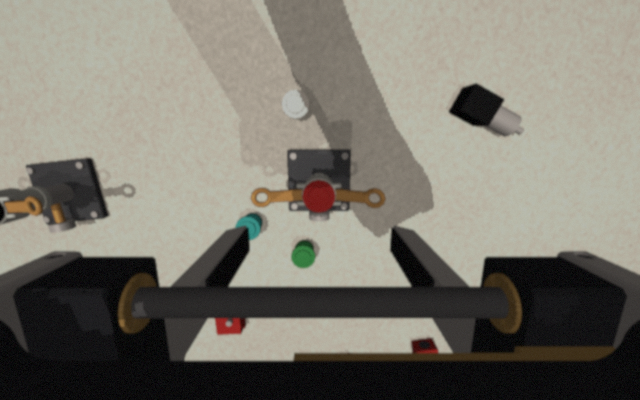

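Wrist view: the plug is centred at (319,196), the arm rings are at about (262,197) and (374,198), and the arms lie nearly parallel to the finger line. I'll refine the axis from this view.

Run:
```python
from h import *
w=dict(np.load("w.npz")); s=cv2.cvtColor(w["frame"],cv2.COLOR_BGR2HSV); H,S,V=cv2.split(s)
roi=np.zeros(H.shape,bool);roi[170:222,240:395]=1
ys,xs=np.nonzero(roi&((H<6)|(H>172))&(S>150)&(V>50));c=onz(w,xs.mean(),ys.mean(),.130);print("plug",c)
br=roi&(H>8)&(H<25)&(S>110)&(V>50);P=[]
for a,b in((240,295),(345,395)):
    ys,xs=np.nonzero(br[:,a:b]);xs=xs+a;print(len(xs),xs.min(),xs.max(),ys.mean());P.append(onz(w,xs.mean(),ys.mean(),.13))
d=P[1]-P[0];print(P,"angle",np.degrees(np.arctan2(d[1],d[0])))
o=get_obs();R=np.array(o["tcp_rot"]);print("tool y",np.degrees(np.arctan2(R[1,1],R[0,1])),"shift tool mm",R.T@(c-o["position"])*1e3)
for n in (.55,.1895),(.5505,.190): print(R.T@(np.array([*n,.085])-o["position"])*1e3)
```

```text
plug [0.55133273 0.19117541 0.13      ]
415 252 294 196.17349397590363
397 345 384 196.73047858942064
[array([0.5396129 , 0.13936273, 0.13      ]), array([0.56409031, 0.24414483, 0.13      ])] angle 76.85132429220816
tool y 77.17055986107859 shift tool mm [ -5.47758567  -0.25940522 122.21906831]
[ -4.56013908  -2.20119712 167.21874496]
[ -4.93663204  -1.60265468 167.21882469]
```

```bash
python3 -m pendant '[[0,0,0,-5,-1,30,1],[0,0,0,-5,-1,60,1],[0,0,0,-5,-1,80,1],[0,0,0,-5,-1,95,1],[0,0,0,-5,-1,105,1]]' && python3 -m pendant '[[0,0,0,0,0,12,1],[0,0,0,0,0,24,1],[0,0,0,0,0,36,1],[0,0,0,0,0,48,1],[0,0,0,0,0,60,1]]' 
python3 -c "
from h import *
grab('side','pics/s1.png');f=cv2.imread('pics/s1.png')[180:380,200:440];cv2.imwrite('pics/s1.png',cv2.resize(f,None,fx=2.5,fy=2.5))"
```

```text
t: 2.4
position: [0.5512, 0.1898, 0.1468]
tcp_rot: [[-0.975, 0.223, 0.0], [0.223, 0.975, 0.0], [-0.0, 0.0, -1.0]]
contact_force: [-0.3, 0.9, 0.0]
gripper_width: 0.0938
gripper_force: 0.0
t: 3.02
position: [0.5521, 0.1897, 0.0871]
tcp_rot: [[-0.975, 0.224, 0.001], [0.224, 0.975, 0.001], [-0.001, 0.001, -1.0]]
contact_force: [-0.0, 0.9, 11.2]
gripper_width: 0.094
gripper_force: 5.5
```

View pics/s1.png

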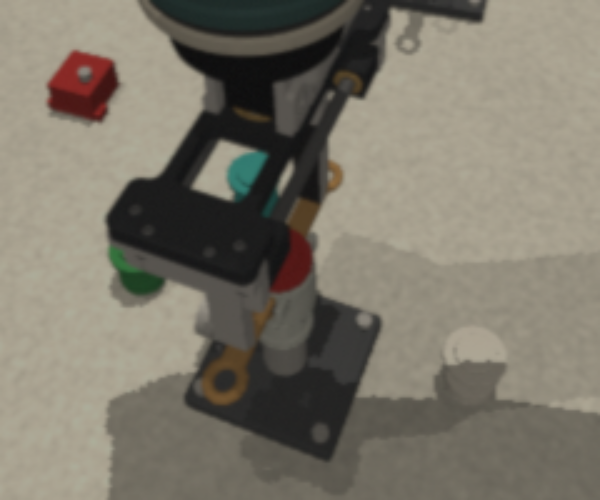

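The near arm is pushed down, with its ring at (225,380) in the crop. The far arm's ring is at (335,178), just past the far finger. The 11 N total matches two arms moving. Next I close.

```bash
python3 -m pendant '[[0,0,0,0,0,3,0.8],[0,0,0,0,0,3,0.6],[0,0,0,0,0,3,0.45],[0,0,0,0,0,3,0.3],[0,0,0,0,0,3,0.2]]' 25 && python3 -m pendant '[[0,0,0,0,0,0,0.1],[0,0,0,0,0,0,0.1],[0,0,0,0,0,0,0.1],[0,0,0,0,0,0,0.1],[0,0,0,0,0,0,0.1]]' 25
```

```text
t: 3.7
position: [0.5532, 0.1898, 0.0864]
tcp_rot: [[-0.975, 0.224, 0.004], [0.224, 0.975, 0.002], [-0.003, 0.002, -1.0]]
contact_force: [-3.4, 0.5, 29.9]
gripper_width: 0.057
gripper_force: 19.3
t: 4.32
position: [0.5537, 0.1897, 0.087]
tcp_rot: [[-0.974, 0.224, 0.005], [0.224, 0.974, 0.002], [-0.004, 0.003, -1.0]]
contact_force: [-4.6, -2.9, 37.2]
gripper_width: 0.0521
gripper_force: 22.5
```

```bash
python3 -c "
from h import *
out=[]
for n,(y,x) in (('side',(215,230)),('scene',(70,330))):
    f=get_image(n)['frame'][y:y+150,x:x+100];out.append(cv2.resize(f,None,fx=4,fy=4,interpolation=2))
cv2.imwrite('pics/c1.png',np.hstack(out))"
```

```text
(no output)
```

View pics/c1.png

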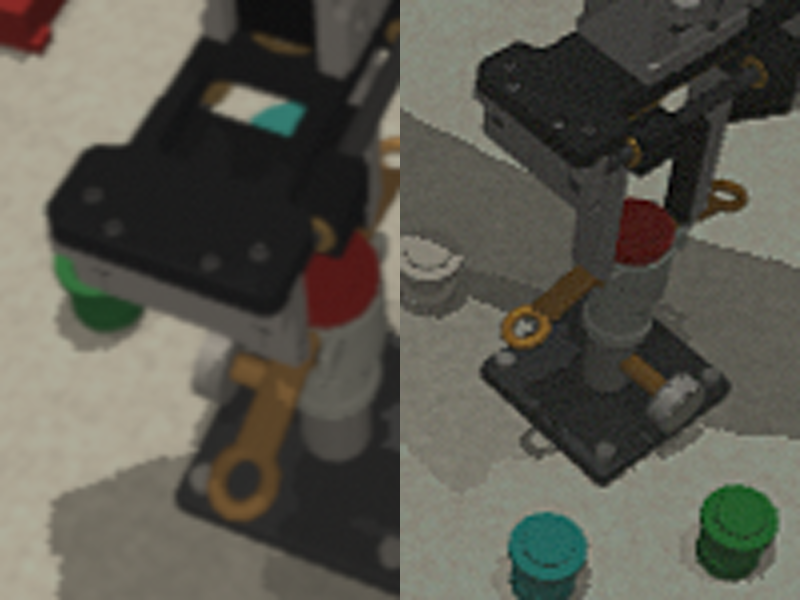

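Run:
```python
from h import *
Z=np.load("ims.npz")
I={n:{k:Z[n+k] for k in("frame","K","position","attitude")} for n in "ab"}
def tri(pa,pb):
    (p,d),(q,e)=ray(I["a"],*pa),ray(I["b"],*pb)
    t=np.linalg.lstsq(np.c_[d,-e],q-p,rcond=None)[0];A=p+d*t[0];B=q+e*t[1];return (A+B)/2,np.linalg.norm(A-B)
yv=np.array([.226,.974]);xv=np.array([.974,-.226]);c=np.array([.5505,.1905])
for pa,pb in(((361.8,151.5),(291.2,335)),((412,119),(329,252))):
    P,e=tri(pa,pb);print(P.round(4),e.round(4),"coupler x,y",(P[:2]-c)@xv,(P[:2]-c)@yv)
o=get_obs();p=np.array(o["position"]);R=np.array(o["tcp_rot"]);print("tcp in coupler",(p[:2]-c)@xv,(p[:2]-c)@yv,o["contact_force"],o["wrist_torque"])
for n,im in I.items():
    for s in(-1,1):
      for xx in (-8,8):
        X=p+R[:,1]*s*.026+R[:,0]*xx/1e3; u=np.array(im["attitude"]).T@(X-im["position"]);u=im["K"]@[u[0],-u[1],-u[2]];u=u[:2]/u[2]
        print(n,s,xx,u.round(1), ((u-[230,215])*4 if n=="b" else (u-[330,70])*4+[400,0]).round())
```

```text
[0.5412 0.2011 0.0201] 0.0868 coupler x,y -0.011460790708019546 0.008188577288925688
[0.5596 0.1829 0.1768] 0.0705 coupler x,y 0.01055085568810781 -0.005402019397753222
tcp in coupler 0.003228866760097237 -4.9269399448291615e-05 [-4.06236333 -3.16311646 35.71155769] [-0.75909347  1.26165576 -0.05040801]
a -1 -8 [380.5 149.2] [602. 317.]
a -1 8 [375.1 144.5] [580. 298.]
a 1 -8 [398.7 137.1] [675. 268.]
a 1 8 [393.3 132.6] [653. 250.]
b -1 -8 [311.3 281.1] [325. 265.]
b -1 8 [321.  284.5] [364. 278.]
b 1 -8 [297.  309.9] [268. 380.]
b 1 8 [307.2 313.7] [309. 395.]
```

Run:
```python
from h import *
Z=np.load("ims.npz")
I={n:{k:Z[n+k] for k in("frame","K","position","attitude")} for n in "ab"}
yv=np.array([.226,.974]);xv=np.array([.974,-.226]);c=np.array([.5505,.1905])
for pa,pb in(((361.8,151.5),(329,252)),((412,119),(291.2,335))):
    (p,d),(q,e)=ray(I["a"],*pa),ray(I["b"],*pb)
    t=np.linalg.lstsq(np.c_[d,-e],q-p,rcond=None)[0];A=p+d*t[0];B=q+e*t[1];P=(A+B)/2
    x,y=(P[:2]-c)@xv,(P[:2]-c)@yv;print(P.round(4),np.linalg.norm(A-B).round(4),"coupler",x.round(4),y.round(4),"angle",np.arctan2(abs(y)-.023,.115-P[2]))
w=get_image("wrist");cv2.imwrite("pics/w2.png",cv2.resize(w["frame"][130:330,200:440],None,fx=3,fy=3))
```

```text
[0.5359 0.1192 0.1069] 0.0029 coupler 0.0019 -0.0727 angle 1.4088404597474604
[0.5662 0.2592 0.1029] 0.0037 coupler -0.0002 0.0704 angle 1.3205489709167653
```

View pics/w2.png

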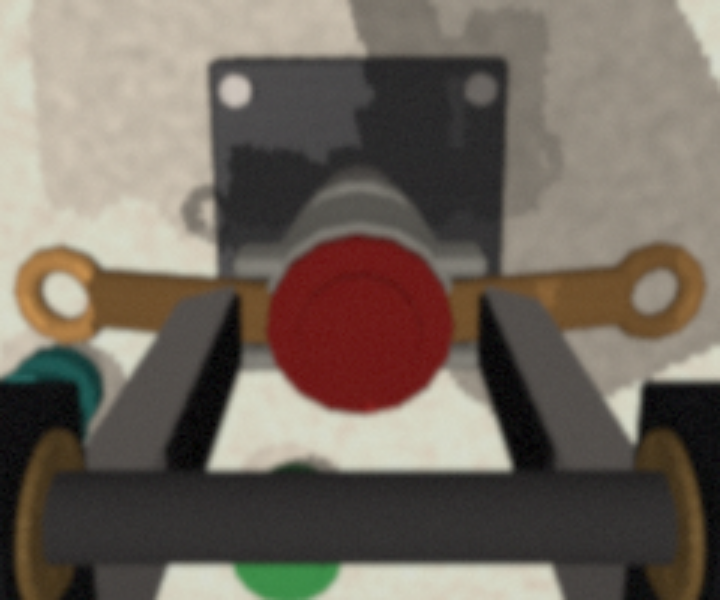

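Triangulated, the arms are only at about 1.4 and 1.3 rad. The fingers closed on top of them, so the tips really sit about 25 mm higher than I assumed. I'll reopen, then lower further.

```bash
python3 -m pendant '[[0,0,0,0,0,-8,0.6],[0,0,0,0,0,-8,1],[0,0,0,0,0,-8,1],[0,0,0,0,0,-8,1],[0,0,0,0,0,0,1]]' && python3 -m pendant '[[0,0,0,0,0,3,1],[0,0,0,0,0,6,1],[0,0,0,0,0,9,1],[0,0,0,0,0,12,1],[0,0,0,0,0,12,1]]'
python3 -c "
from h import *
from bench import manip
print({k:getattr(manip,k) for k in dir(manip) if k[0]!='_'})
out=[]
for n,(y,x) in (('side',(215,230)),('scene',(70,330))):
    f=get_image(n)['frame'][y:y+150,x:x+100];out.append(cv2.resize(f,None,fx=4,fy=4,interpolation=2))
cv2.imwrite('pics/c2.png',np.hstack(out));print(get_obs()['position'])"
```

```text
t: 5.1
position: [0.5516, 0.1894, 0.084]
tcp_rot: [[-0.975, 0.224, 0.001], [0.224, 0.975, 0.0], [-0.0, 0.0, -1.0]]
contact_force: [0.5, -0.3, -0.7]
gripper_width: 0.0934
gripper_force: 0.0
t: 5.72
position: [0.5516, 0.1894, 0.072]
tcp_rot: [[-0.975, 0.224, 0.0], [0.224, 0.975, -0.0], [-0.0, 0.0, -1.0]]
contact_force: [1.4, 0.3, 3.1]
gripper_width: 0.094
gripper_force: 1.1
{'IKError': <class 'bench.IKError'>, 'tcp_to_grasp': 0.0188}
[0.55149521 0.18940173 0.07202429]
```

View pics/c2.png

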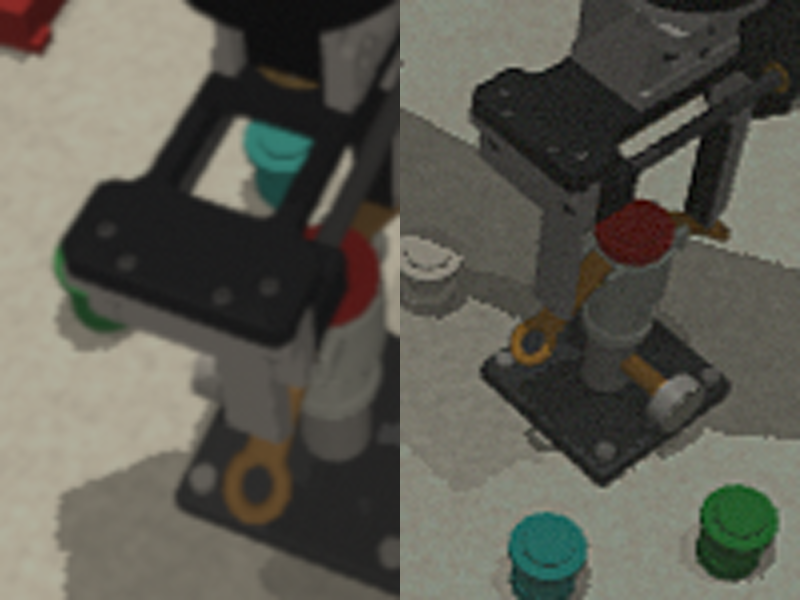

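Both arms are lower now: the left ring is at (532,340) in the scene crop, the near one at (258,487) in the side crop.

```bash
cat > ang.py <<'E'
from h import *
Z=np.load("ims.npz")
I={n:{k:Z[n+k] for k in("frame","K","position","attitude")} for n in "ab"}
xv=np.array([.974,-.226,0]);yv=np.array([.226,.974,0]);c=np.array([.5505,.1905,0])
def plane(n,px,x0=0):  # crop pixel -> (y,z) in coupler's arm plane
    u=np.array(px,float); u=u/4+[230,215] if n=="b" else (u-[400,0])/4+[330,70]
    p,d=ray(I[n],*u); P=p+d*((x0-(p-c)@xv)/(d@xv)); y,z=(P-c)@yv,P[2]
    return (y*1e3).round(1),(z*1e3).round(1),np.arctan2(abs(y)-.023,.115-z).round(2)
E
python3 - <<'E'
from ang import *
print(plane("a",(532,340)),plane("a",(715,232)),plane("b",(258,487)))
print("tips",plane("a",(555,315)),plane("b",(250,440),.008),plane("b",(282,440)))
E
```

```text
(np.float64(-63.6), np.float64(86.4), np.float64(0.96)) (np.float64(70.2), np.float64(75.3), np.float64(0.87)) (np.float64(59.9), np.float64(77.3), np.float64(0.77))
tips (np.float64(-49.1), np.float64(95.1), np.float64(0.92)) (np.float64(48.3), np.float64(84.7), np.float64(0.69)) (np.float64(40.1), np.float64(75.4), np.float64(0.41))
```

```bash
python3 -m pendant '[[0,0,0,0,0,4,1],[0,0,0,0,0,8,1],[0,0,0,0,0,12,1],[0,0,0,0,0,12,1]]' && python3 -m pendant '[[0,0,0,0,0,0,0.8],[0,0,0,0,0,0,0.65],[0,0,0,0,0,0,0.5],[0,0,0,0,0,0,0.4],[0,0,0,0,0,0,0.3]]' 25 && python3 -m pendant '[[0,0,0,0,0,0,0.15],[0,0,0,0,0,0,0.15],[0,0,0,0,0,0,0.15],[0,0,0,0,0,0,0.15]]' 25
python3 -c "
from h import *
out=[]
for n,(y,x) in (('side',(215,230)),('scene',(70,330))):
    f=get_image(n)['frame'][y:y+150,x:x+100];out.append(cv2.resize(f,None,fx=4,fy=4,interpolation=2))
cv2.imwrite('pics/c3.png',np.hstack(out))"
```

```text
t: 6.32
position: [0.5513, 0.1893, 0.0599]
tcp_rot: [[-0.975, 0.224, -0.0], [0.224, 0.975, -0.0], [0.0, -0.0, -1.0]]
contact_force: [1.8, 0.3, 0.8]
gripper_width: 0.0939
gripper_force: 0.7
t: 6.95
position: [0.5511, 0.1892, 0.0599]
tcp_rot: [[-0.975, 0.224, -0.001], [0.224, 0.975, -0.0], [0.001, -0.001, -1.0]]
contact_force: [0.4, 1.2, -7.8]
gripper_width: 0.062
gripper_force: 5.3
t: 7.45
position: [0.5513, 0.1902, 0.0598]
tcp_rot: [[-0.975, 0.223, 0.0], [0.223, 0.975, 0.001], [0.0, 0.001, -1.0]]
contact_force: [2.4, 5.0, -13.6]
gripper_width: 0.059
gripper_force: 25.0
```

View pics/c3.png

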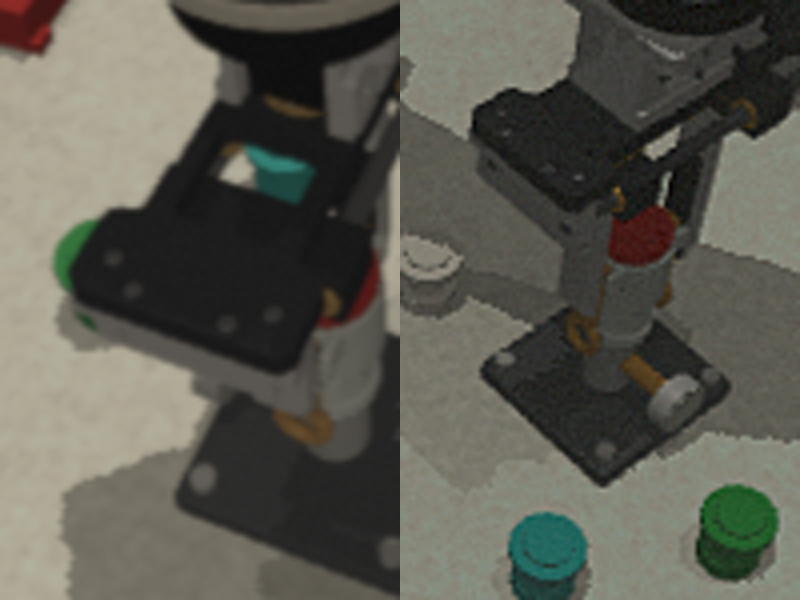

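The opening has stopped at exactly 59 mm with 25 N of grip, and both arms hang down: rings at (583,333) in the scene crop and (303,428) in the side crop. Next I open wide enough to clear, lift and check.

```bash
python3 -m pendant '[[0,0,0,0,0,0,0.5],[0,0,0,0,0,0,0.8],[0,0,0,0,0,0,1],[0,0,0,0,0,0,1],[0,0,0,0,0,0,1]]' && python3 -m pendant '[[0,0,0,0,0,-25,1],[0,0,0,0,0,-60,1],[0,0,0,0,0,-110,1],[0,0,0,0,0,-160,1],[0,0,0,0,0,-190,1]]' && python3 -m pendant '[[0,0,0,0,60,-60,1],[0,0,0,0,110,-60,1],[0,0,0,0,160,-60,1],[0,0,0,0,200,-60,1],[0,0,0,0,200,-60,1]]'
python3 -c "
from h import *
out=[]
for n,(y,x) in (('side',(215,250)),('scene',(70,330))):
    f=get_image(n)['frame'][y:y+150,x:x+100];out.append(cv2.resize(f,None,fx=4,fy=4,interpolation=2))
cv2.imwrite('pics/c4.png',np.hstack(out))"
```

```text
t: 8.18
position: [0.5514, 0.1893, 0.0602]
tcp_rot: [[-0.975, 0.224, 0.0], [0.224, 0.975, -0.0], [-0.0, -0.0, -1.0]]
contact_force: [-0.8, -0.2, 0.1]
gripper_width: 0.094
gripper_force: 0.0
t: 8.8
position: [0.5519, 0.1894, 0.2528]
tcp_rot: [[-0.975, 0.224, 0.002], [0.224, 0.975, 0.001], [-0.002, 0.002, -1.0]]
contact_force: [-1.8, 0.1, 0.0]
gripper_width: 0.0942
gripper_force: 0.0
t: 9.43
position: [0.5954, 0.3873, 0.3085]
tcp_rot: [[-0.975, 0.22, -0.002], [0.22, 0.975, -0.001], [0.002, -0.001, -1.0]]
contact_force: [-1.0, -0.9, -0.5]
gripper_width: 0.0942
gripper_force: 0.0
```

View pics/c4.png

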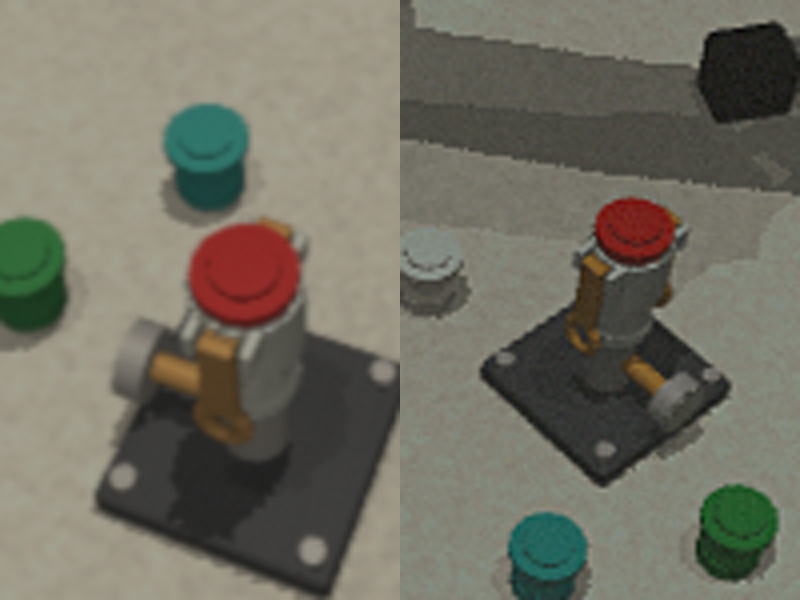

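Both arms hang flat against the body (side crop (220,390), scene crop (590,305)), and the plug is upright in the cup, so I'll hand in.

```bash
python3 -c "
from bench import job
print(job.job_done())"
```

```text
the job is handed in; nothing more can be done
None
```

I handed the job in at about 9.5 s: both cam arms on the red coupler came down together and hang against its body, the red plug looks upright and seated in the last pictures, and the robot stayed well clear of the black coupler; no verdict came back.

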